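# Bolt the vase transport case shut

## Robot

A 6-joint arm with a two-finger parallel gripper is mounted at the origin on the work surface. World frame = base frame: x ahead of the robot, y to its left, z up, the work surface at z = 0. Lengths are in m, angles in rad, forces in N, time in s.
With the tool pointing down it reaches from about 0.375 to 0.9 m from the base axis. Payload 3.1 kg.
Tool frame: the origin (TCP) lies where the fingers leave the gripper's body, on its centre line; the fingertips stand 73 mm ahead of it and the grasp point (between the pads) lies 54 mm ahead of it; z points along the fingers, y is the line along which they close (so a half turn about z gives the same grasp; the last joint's range is limited). The gripper opens to 85 mm and grips with 20 to 120 N. Pads are 22 mm wide; open, the fingers measure 114 mm over their backs; the gripper's body (76 mm by 85 mm) begins 54 mm behind the grasp point. The pads swing forward as they close: fully open they stand 13 mm farther back than shut.
Start: joints at [-0.178, 0.527, 1.433, -0, 1.181, -0.178], TCP at [0.625, 0, 0.304] pointing down, gripper open.
Joint ranges: [-3.08, 3.08], [-0.75, 2.2], [0.22, 2.44], [-1.43, 4.57], [0, 2.65], [-2.85, 2.85]. Speed limits (rad/s): [2.79, 2.79, 3.14, 3.14, 3.14, 3.14].

## Interface

Orientations are given as a unit quaternion [x, y, z, w].
In Python, from station import manip gives the robot as it stands.
- The arm moves only by the shell command python3 -m crank 'ROWS' [FORCE]. ROWS is JSON, a list of rows, each an object with "dp": the shift along the tool's x, y, z normalised to -1 to 1, where 1 is 50 cm, a list of three; "delta_rot": the turn, a rotation vector about the tool's x, y, z normalised to -1 to 1, where 1 is 2 pi rad, a list of three; "fingers": the opening, from -1 (shut) to 1 (fully open). A call has 1 to 12 rows; each row shifts and turns the commanded pose from where the row before left it, along the tool's axes as they then stand; what a row does not reach is not made up. A row lasts 1/12 s, in which the tool goes at most 41.7 mm and 7.16 degrees, less where a joint would pass 70% of its speed; a pose out of reach is approached as far as the arm can. A call with a number of a shift or a turn outside -1 to 1 is refused whole. A call with a gripper value outside its range is refused whole. The fingers move at their own pace and stop on an object; FORCE is the grip in N (left out, the last holds). Time passes only in rows, so rows that do not move let the fingers close. It gives the time, the measured TCP pose, the force, the opening and the grip force at its end, in the units of the state.
- manip.sense(): the state, without advancing time (a new reading comes with each control period).
- manip.snapshot(name): name is "scene" or "side" or "wrist"; returns (picture, depth): 480x640x3 uint8, red, green, blue; 480x640 float32, m along the optical axis (not along the pixel's ray), 0 where there is no reading.
- manip.camera_model(name): a dict with "fx", "fy", "cx", "cy" (pixels), "origin" and "attitude" of the camera in the world. Camera axes: x right, y up, looking along -z (the intrinsics and any distortion apply to the point x, -y, -z); pixel columns grow to the right and rows downward; lengths in m; the calibration is good to about 2 mm. A picture is of the moment at which its call begins: read the wrist's pose just before it. camera_model takes no time and is no camera call; for the wrist camera it gives the pose at the moment of the call.
- manip.sign_off(): hands the job in; it is judged then, once.
The state is a dict: "t": time; "q": joint angles; "qd": joint speeds; "tau": joint torques, N m; "tcp_pos": TCP position; "tool_rot": TCP orientation; "force": force on the tool from outside, world axes, zero at the start; "ft_torque": the same for the moment, N m; "finger_gap": opening from 0.0 (shut) to 1.0 (fully open); "gripper_force": force on a finger pad.
Only numpy, scipy, OpenCV 4.12 (cv2) and the standard library are available. Lean on these libraries where they do the work, as an engineer would, in place of code of your own. Each camera call takes 0.05 s, during which the arm holds its last target. There are 200 camera calls.

## Task

Lock the transport case: lift the knob handle of its barrel bolt, slide the bolt across into the keeper until the handle comes up against the stop, then turn the handle fully down into the notch beside the stop and let go. Feel for the stop and do not force the handle against the bolt's guide; leave the jars, brush and other things where they are.

Things in the scene. Friction and masses are not known exactly. Their poses are not given: they have to be found in the camera images.
- case: Closed plywood transport case with aluminium corners, fixed to the bench, 280 (x) x 400 (y) x 120 mm high, top level; origin at the centre of its underside. Its own -x side is the front, roughly facing the robot. Along the front edge of its top lies a steel barrel bolt: a 12 mm rod parallel to the case's y axis, which slides to the case's own +y, with a knob handle standing out of it.
- bolt_zero (a point): Point fixed to the case, on the rod's axis (case frame x -0.112, y -0.030, z 0.136, i.e. 16 mm above the case's top), where the handle's stem (10 mm thick) leaves the rod when the bolt is fully drawn back. The handle starts lying down in an open bay here. The case's front face is 28 mm in front of the axis.
- plate (a point): Point fixed to the case: centre of the back plate under the bolt. A rigid steel guide stands on it, in order to +y: land 28 mm long, 12 mm above the rod axis at 17-24 mm in front of it, passed only with the handle under 0.9 rad; notch 13 mm wide; stop bracket 24 mm above the axis, its face the notch's far wall, which stops the stem at any angle. It is 12 mm thick. It bears 30 N at most.
- keeper (a point): Point fixed to the case: centre of the keeper staple that the rod's tip enters. The guide with land, notch and stop is screwed on through slotted holes, so its place along the rod varies and is not measured: against the stop bolt reads 0.049 to 0.081 m; find it by feel. A push down on the knob is tripled by leverage where the stem meets the land.
- knob (a point): Centre of the steel ball knob, 20 mm in diameter, on the stem 65 mm from the rod's axis. With a = handle, b = bolt, in the case frame: x = -0.112 - 0.065 sin a, y = -0.030 + b, z = 0.136 + 0.065 cos a. It can be pinched from above, fingers on its two sides along the case's y; it pivots, and creeps some mm, between them as the handle turns. 40 mm free on either side.
- bolt (a joint): How far the bolt is slid towards the case's own +y, in m: 0 fully drawn back; starts at 0 to 0.007. Sliding friction about 2 N.
- handle (a joint): Angle of the handle about the rod, in rad: 0 straight up, growing as it turns down to the front; 1.57 level, fully down, the end of its travel. Starts at 1.25 to 1.5 in the rear bay. Stays where it is left (turning takes about 1.3 N at the knob).

How it is judged:
On the way, in this order (a step that is already met when the one before it is completed fails the run):
1. the handle is raised out of the rear bay (value of joint handle below 0.95 rad and value of joint bolt below 0.043 m), for 0.1 s.
2. the bolt is slid across with the handle raised (value of joint bolt above 0.043 m and value of joint handle below 1.2 rad), for 0.1 s.
At the end, for the whole second after the job is handed in: The bolt is slid across (bolt over 0.043 m) with its handle down in the notch (handle over 1.4 rad), at rest and released (value of joint bolt above 0.043 m and value of joint handle above 1.4 rad and velocity of joint handle below 0.05 rad/s and velocity of joint bolt below 0.01 m/s); the robot touches nothing.
It fails at once if the handle is forced against the guide (over 30 N) (contact force between handle and guide above 30 N).
It fails at once if a bystander is moved more than 30 mm (distance of any of jar_a, jar_b, brush, paint, bud_vase, pot, knife from where it was at the start of the episode above 0.03 m).
It also fails if it takes over 51 s, if anything falls off the work surface, if the arm or the gripper's body presses on something with over 40 N, if the wrist force passes 120 N, or if a joint passes its speed limit or range.

## Working session

There is one attempt and no reset: what is moved stays moved. The work goes in short steps, Python scripts to look and compute and a shell command to move; the robot and the scene stay as the last step left them, time stands still between calls to the robot, and variables do not carry over. Pictures are saved under pics/ and viewed, at most 10 in all, crops included, and the job is handed in when it is done.

```bash
ls; mkdir -p pics; python3 - <<'E'
from station import manip
import cv2, numpy as np
s=manip.sense(); print(s)
for n in ("scene","side","wrist"):
    im,d=manip.snapshot(n); cv2.imwrite(f"pics/{n}0.png",im[:,:,::-1]); np.savez(f"pics/{n}0.npz",im=im,d=d,**{k:np.array(v) for k,v in manip.camera_model(n).items() if k in("fx","fy","cx","cy","origin","attitude")})
    print(n,manip.camera_model(n), (d>0).mean())
E
```

```text
pics
{'t': 0.0, 'q': array([-1.78492989e-01,  5.28440501e-01,  1.43393162e+00,  5.36691204e-06,
        1.18138566e+00, -1.78555193e-01]), 'qd': array([-9.40102968e-04,  1.25361943e-03, -2.00405553e-03, -5.23721988e-04,
       -5.28581861e-04, -9.17951104e-05]), 'tau': array([ 2.50220628e-04, -4.42344439e+01, -1.78024775e+01, -2.06930472e-04,
        8.36740597e-03,  2.24214921e-05]), 'tcp_pos': array([6.24428087e-01, 1.38156736e-04, 3.02939891e-01]), 'tool_rot': array([ 7.07085096e-01,  7.07127637e-01, -6.15350708e-04, -8.90671006e-04]), 'force': array([-0.14351465, -0.13350992,  0.30135543]), 'ft_torque': array([-0.03015797,  0.02684236,  0.05732969]), 'gripper_force': 0.0, 'finger_gap': 1.0024054027766296}
scene {'fx': 466.0649516456211, 'fy': 466.0649516456211, 'cx': 328.0905534055187, 'cy': 238.78234628740432, 'origin': array([ 1.03724384, -0.14617338,  0.62345325]), 'attitude': array([0.32044994, 0.20211989, 0.49558237, 0.78157373])} 0.9960384114583334
side {'fx': 568.2432154739863, 'fy': 568.2432154739863, 'cx': 322.89931423209674, 'cy': 242.38280723610345, 'origin': array([0.37273591, 0.67724646, 0.48682192]), 'attitude': array([-0.1063722 ,  0.49962846,  0.84486798, -0.15891651])} 0.996044921875
wrist {'fx': 403.50754806165173, 'fy': 403.50754806165173, 'cx': 320.0081593398243, 'cy': 233.99437276387536, 'origin': array([0.62489822, 0.06832998, 0.37369102]), 'attitude': array([-1.37751869e-01,  1.10525144e-03,  6.08427172e-04,  9.90465967e-01])} 0.9959635416666667
```

View pics/scene0.png

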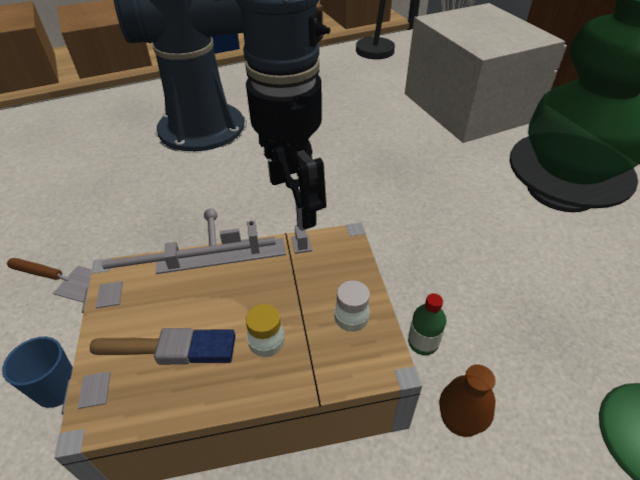

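View pics/side0.png

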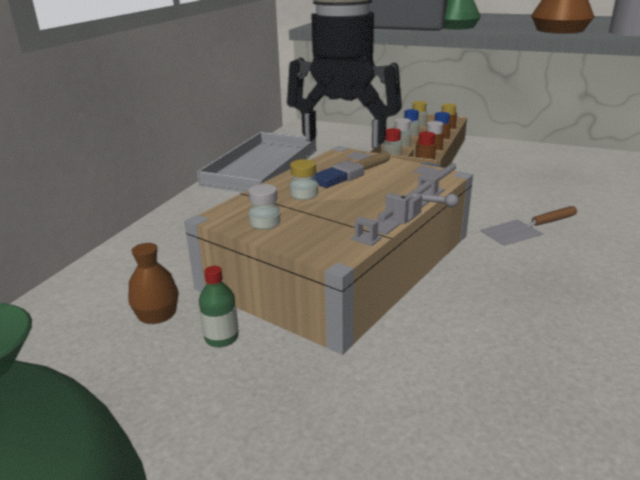

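View pics/wrist0.png

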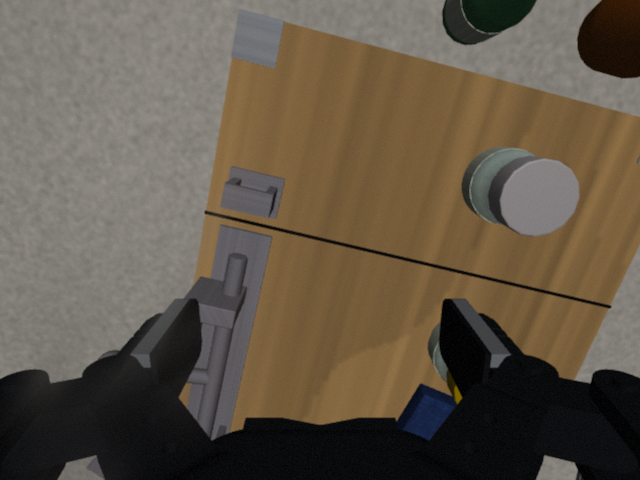

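The scene view shows the knob at about (210,214), the rod running from (105,263) to (275,242), the stop bracket at (253,237) and the keeper at (301,240). In the side view the knob is at (452,200). In the wrist view the keeper is at (250,190) and the case's yaw is visible.

```bash
cat > h.py <<'E'
import numpy as np, cv2
from scipy.spatial.transform import Rotation as R
def cloud(f):
    z=np.load(f); d=z['d']; v,u=np.mgrid[:480,:640]
    p=np.stack([(u-z['cx'])/z['fx']*d,-(v-z['cy'])/z['fy']*d,-d],-1)
    return z['im'],d,p@R.from_quat(z['attitude']).as_matrix().T+z['origin'],z
def ray(z,u,v):
    w=R.from_quat(z['attitude']).apply([(u-z['cx'])/z['fx'],-(v-z['cy'])/z['fy'],-1]); return z['origin'],w/np.linalg.norm(w)
def tri(z1,a,z2,b):
    o1,d1=ray(z1,*a);o2,d2=ray(z2,*b)
    t=np.linalg.lstsq(np.stack([d1,-d2],1),o2-o1,rcond=None)[0]
    p,q=o1+t[0]*d1,o2+t[1]*d2; return (p+q)/2,np.linalg.norm(p-q)
E
python3 - <<'E'
from h import *
C={n:cloud(f'pics/{n}0.npz') for n in('scene','side','wrist')}
for n in C:
    im,d,P,z=C[n]
    m=(d>0)&(P[...,2]>.112)&(P[...,2]<.128)&(P[...,0]>.35)&(P[...,0]<1)&(abs(P[...,1])<.45)
    m=cv2.morphologyEx(m.astype(np.uint8),cv2.MORPH_OPEN,np.ones((5,5)))
    k,l,st,_=cv2.connectedComponentsWithStats(m); m=l==1+st[1:,4].argmax()
    r=cv2.minAreaRect((P[m][:,:2]*1000).astype(np.float32)); print(n,r,np.median(P[m][:,2])); print(cv2.boxPoints(r).round(1).tolist())
# knob blob: grey pixels near seed
cs={}
for n,(u,v) in dict(scene=(210,214),side=(452,200)).items():
    im,d,P,z=C[n]
    w=np.linalg.norm(P-P[v,u],axis=-1); m=(w<.02)&(d>0); print(n,P[v,u])
    g=cv2.cvtColor(im,cv2.COLOR_RGB2GRAY)[v-14:v+15,u-14:u+15]
    cv2.imwrite(f'pics/k_{n}.png',cv2.resize(im[v-40:v+40,u-50:u+50,::-1],None,fx=5,fy=5,interpolation=cv2.INTER_CUBIC))
print(tri(C['scene'][3],(210,214.5),C['side'][3],(452,200)))
E
python3 -c "
import cv2,numpy as np
cv2.imwrite('pics/k2.png',np.hstack([cv2.resize(cv2.imread('pics/k_%s.png'%n),(400,320)) for n in('scene','side')]))"
```

```text
scene ((667.0015869140625, -100.03242492675781), (404.8998718261719, 282.8023376464844), 76.27510070800781) 0.11990953405498195
[[481.6000061035156, -263.20001220703125], [756.2999877929688, -330.29998779296875], [852.4000244140625, 63.099998474121094], [577.7000122070312, 130.1999969482422]]
side ((667.4716796875, -99.59211730957031), (406.363037109375, 283.78094482421875), 76.29566955566406) 0.11910599483690101
[[481.5, -263.3999938964844], [757.2000122070312, -330.6000061035156], [853.5, 64.19999694824219], [577.7999877929688, 131.39999389648438]]
wrist ((682.2412719726562, -43.23358154296875), (286.8393859863281, 281.7273254394531), 76.5883560180664) 0.1205597120134008
[[512.0, -150.10000610351562], [786.0, -215.39999389648438], [852.5, 63.599998474121094], [578.5, 128.89999389648438]]
scene [ 0.49689097 -0.08517818  0.15274403]
side [ 0.48676705 -0.07922529  0.14701633]
(array([ 0.48781781, -0.08450221,  0.14433181]), np.float64(0.0007416901287828733))
```

View pics/k2.png

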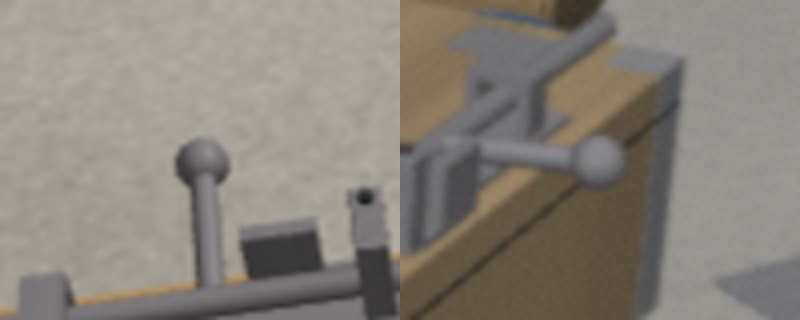

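The enlarged crops put the knob at scene (210.3,214.4) and side (452,200), which triangulates to (0.488,-0.0845,0.144). The case yaw is −13.7°, the handle about 1.44 rad and the bolt about 2 mm. I'll move above the knob and turn the tool so the fingers close along the case's y.

```bash
python3 -m crank '[{"dp":[-0.034,-0.055,0],"delta_rot":[0,0,0],"fingers":0.1},{"dp":[-0.034,-0.055,0],"delta_rot":[0,0,0],"fingers":0.1},{"dp":[-0.034,-0.055,0],"delta_rot":[0,0,0],"fingers":0.1},{"dp":[-0.034,-0.055,0],"delta_rot":[0,0,0],"fingers":0.1},{"dp":[-0.034,-0.055,0],"delta_rot":[0,0,0],"fingers":0.1},{"dp":[0,0,0],"delta_rot":[0,0,-0.0193],"fingers":0.1},{"dp":[0,0,0],"delta_rot":[0,0,-0.0193],"fingers":0.1},{"dp":[0,0,0],"delta_rot":[0,0,-0.0193],"fingers":0.1},{"dp":[0,0,0],"delta_rot":[0,0,-0.0193],"fingers":0.1},{"dp":[0,0,0],"delta_rot":[0,0,-0.0193],"fingers":0.1},{"dp":[0,0,0],"delta_rot":[0,0,-0.0193],"fingers":0.1},{"dp":[0,0,0],"delta_rot":[0,0,-0.0193],"fingers":0.1}]' 20
python3 -m crank '[{"dp":[0,0,0],"delta_rot":[0,0,-0.0193],"fingers":0.1},{"dp":[0,0,0],"delta_rot":[0,0,-0.0193],"fingers":0.1},{"dp":[0,0,0],"delta_rot":[0,0,-0.0193],"fingers":0.1},{"dp":[0,0,0],"delta_rot":[0,0,-0.0193],"fingers":0.1},{"dp":[0,0,0],"delta_rot":[0,0,0],"fingers":0.1},{"dp":[0,0,0],"delta_rot":[0,0,0],"fingers":0.1},{"dp":[0,0,0],"delta_rot":[0,0,0],"fingers":0.1}]'
cat > st.py <<'E'
from station import manip
from h import *
s=manip.sense(); p=np.array(s['tcp_pos']); M=R.from_quat(s['tool_rot']).as_matrix()
K=R.from_euler('z',-13.72,degrees=True).as_matrix(); O=np.array([.6672,-.0998,0])
print('t %.2f gap %.3f grip %.1f'%(s['t'],s['finger_gap'],s['gripper_force']),'F case',(K.T@s['force']).round(1),'tcp',p.round(4))
print('toolz(case)',(K.T@M[:,2]).round(3),'tooly(case)',(K.T@M[:,1]).round(3))
g=K.T@(p+.054*M[:,2]-O); print('grasp in case mm',(g*1000).round(1))
print('rel rod: rad %.1f mm ang %.3f b %.1f mm'%(1e3*np.hypot(-.112-g[0],g[2]-.136),np.arctan2(-.112-g[0],g[2]-.136),1e3*(g[1]+.030)))
E
python3 - <<'E'
exec(open('st.py').read())
print('to knob, tool axes mm',(M.T@(np.array([.4878,-.0845,.1443])-p)*1000).round(1))
E
```

```text
t: 1.15
tcp_pos: [0.4873, -0.0849, 0.3037]
tool_rot: [0.35, 0.937, 0.0, -0.0]
force: [0.5, -0.8, 0.8]
finger_gap: 0.548
gripper_force: 0.0
t: 1.73
tcp_pos: [0.4874, -0.0849, 0.3038]
tool_rot: [0.119, 0.993, 0.0, -0.0]
force: [-0.0, 1.0, -0.4]
finger_gap: 0.547
gripper_force: 0.0
t 1.73 gap 0.547 grip 0.0 F case [-0.2  1.  -0.4] tcp [ 0.4874 -0.0849  0.3038]
toolz(case) [-0.  0. -1.] tooly(case) [-0.  1.  0.]
grasp in case mm [-178.2  -28.2  249.8]
rel rod: rad 131.7 mm ang 0.527 b 1.8 mm
to knob, tool axes mm [ -0.3   0.5 159.5]
```

```bash
python3 -m crank '[{"dp":[0,0,0.05],"delta_rot":[0,0,0],"fingers":0.1},{"dp":[0,0,0.05],"delta_rot":[0,0,0],"fingers":0.1},{"dp":[0,0,0.05],"delta_rot":[0,0,0],"fingers":0.1},{"dp":[0,0,0.04],"delta_rot":[0,0,0],"fingers":0.1},{"dp":[0,0,0.02],"delta_rot":[0,0,0],"fingers":0.1},{"dp":[0,0,0],"delta_rot":[0,0,0],"fingers":0.1},{"dp":[0,0,0],"delta_rot":[0,0,0],"fingers":0.1}]'
python3 - <<'E'
from station import manip
import cv2
im,d=manip.snapshot("wrist"); a=im
im,d=manip.snapshot("side"); cv2.imwrite("pics/pre.png",cv2.hconcat([a[240:,:,::-1][:, 120:520], im[100:340,340:640,::-1]]))
exec(open('st.py').read())
E
```

```text
t: 2.32
tcp_pos: [0.4874, -0.0849, 0.1985]
tool_rot: [0.119, 0.993, 0.0, -0.001]
force: [0.3, -0.8, 0.2]
finger_gap: 0.554
gripper_force: 0.0
t 2.42 gap 0.551 grip 0.0 F case [0.8 0.  1.1] tcp [ 0.4881 -0.0852  0.1997]
toolz(case) [ 0.002 -0.    -1.   ] tooly(case) [-0.002  1.    -0.   ]
grasp in case mm [-177.4  -28.3  145.7]
rel rod: rad 66.1 mm ang 1.424 b 1.7 mm
```

View pics/pre.png

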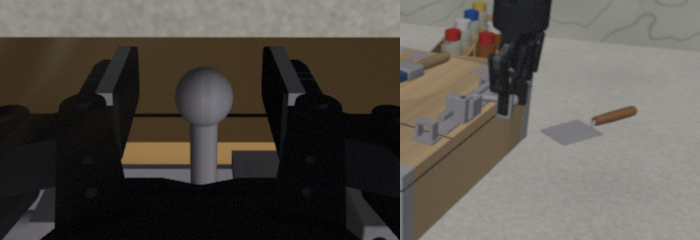

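The left half (wrist view) shows the knob at (204,97), centred between the pads, with the stem clear. The right half shows the gripper straddling it in front of the case. I'll close on it now.

```bash
python3 -m crank '[{"dp":[0,0,0],"delta_rot":[0,0,0],"fingers":-1},{"dp":[0,0,0],"delta_rot":[0,0,0],"fingers":-1},{"dp":[0,0,0],"delta_rot":[0,0,0],"fingers":-1},{"dp":[0,0,0],"delta_rot":[0,0,0],"fingers":-1},{"dp":[0,0,0],"delta_rot":[0,0,0],"fingers":-1},{"dp":[0,0,0],"delta_rot":[0,0,0],"fingers":-1},{"dp":[0,0,0],"delta_rot":[0,0,0],"fingers":-1}]' 20
python3 st.py
```

```text
t: 3.0
tcp_pos: [0.4879, -0.0851, 0.1991]
tool_rot: [0.118, 0.993, -0.0, 0.001]
force: [0.9, -0.2, -0.1]
finger_gap: 0.213
gripper_force: 19.5
t 3.00 gap 0.213 grip 19.5 F case [ 1.   0.  -0.1] tcp [ 0.4879 -0.0851  0.1991]
toolz(case) [ 0.001 -0.    -1.   ] tooly(case) [-0.002  1.    -0.   ]
grasp in case mm [-177.7  -28.2  145.1]
rel rod: rad 66.3 mm ang 1.433 b 1.8 mm
```

```bash
python3 -m crank '[{"dp":[-0.0019,0,-0.0089],"delta_rot":[0,0,0],"fingers":-1},{"dp":[-0.0019,0,-0.0089],"delta_rot":[0,0,0],"fingers":-1},{"dp":[-0.0031,0,-0.0085],"delta_rot":[0,0,0],"fingers":-1},{"dp":[-0.0031,0,-0.0085],"delta_rot":[0,0,0],"fingers":-1},{"dp":[-0.0043,0,-0.008],"delta_rot":[0,0,0],"fingers":-1},{"dp":[-0.0043,0,-0.008],"delta_rot":[0,0,0],"fingers":-1}]'; python3 st.py
python3 -m crank '[{"dp":[-0.0054,0,-0.0074],"delta_rot":[0,0,0],"fingers":-1},{"dp":[-0.0054,0,-0.0074],"delta_rot":[0,0,0],"fingers":-1},{"dp":[-0.0063,0,-0.0065],"delta_rot":[0,0,0],"fingers":-1},{"dp":[-0.0063,0,-0.0065],"delta_rot":[0,0,0],"fingers":-1},{"dp":[-0.0066,0,-0.0052],"delta_rot":[0,0,0],"fingers":-1},{"dp":[-0.0066,0,-0.0052],"delta_rot":[0,0,0],"fingers":-1},{"dp":[0,0,0],"delta_rot":[0,0,0],"fingers":-1},{"dp":[0,0,0],"delta_rot":[0,0,0],"fingers":-1}]'
python3 - <<'E'
exec(open('st.py').read())
import cv2
a,_=manip.snapshot("scene");b,_=manip.snapshot("side")
cv2.imwrite("pics/up.png",cv2.hconcat([a[130:330,100:400,::-1], b[100:300,340:640,::-1]]))
E
```

```text
t: 3.5
tcp_pos: [0.4958, -0.087, 0.2245]
tool_rot: [0.118, 0.993, 0.0, -0.001]
force: [-0.8, -0.2, -2.8]
finger_gap: 0.212
gripper_force: 19.6
t 3.50 gap 0.212 grip 19.6 F case [-0.7 -0.4 -2.8] tcp [ 0.4958 -0.087   0.2245]
toolz(case) [-0.002 -0.    -1.   ] tooly(case) [-0.003  1.     0.   ]
grasp in case mm [-169.6  -28.2  170.5]
rel rod: rad 67.2 mm ang 1.032 b 1.8 mm
t: 4.17
tcp_pos: [0.5149, -0.0916, 0.2441]
tool_rot: [0.118, 0.993, -0.0, 0.001]
force: [-3.2, 0.8, 4.3]
finger_gap: 0.213
gripper_force: 19.8
t 4.17 gap 0.213 grip 19.8 F case [-3.3 -0.   4.3] tcp [ 0.5149 -0.0916  0.2441]
toolz(case) [ 0.002 -0.    -1.   ] tooly(case) [-0.003  1.    -0.   ]
grasp in case mm [-149.8  -28.1  190.1]
rel rod: rad 66.0 mm ang 0.610 b 1.9 mm
```

View pics/up.png

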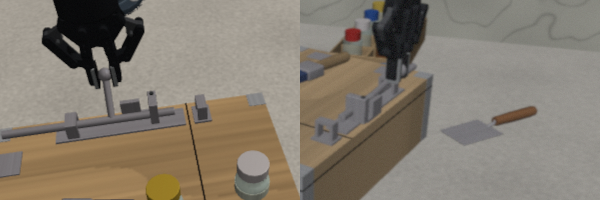

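The scene half shows the knob still between the pads at (105,74) with the handle well up. The reading matches at about 0.61 rad. Next I slide along the rod.

```bash
python3 -m crank '[{"dp":[0,0.01,0],"delta_rot":[0,0,0],"fingers":-1},{"dp":[0,0.015,0],"delta_rot":[0,0,0],"fingers":-1},{"dp":[0,0.015,0],"delta_rot":[0,0,0],"fingers":-1},{"dp":[0,0.015,0],"delta_rot":[0,0,0],"fingers":-1},{"dp":[0,0.015,0],"delta_rot":[0,0,0],"fingers":-1},{"dp":[0,0.01,0],"delta_rot":[0,0,0],"fingers":-1},{"dp":[0,0,0],"delta_rot":[0,0,0],"fingers":-1}]'; python3 st.py
python3 -m crank '[{"dp":[0,0.002,0],"delta_rot":[0,0,0],"fingers":-1},{"dp":[0,0.002,0],"delta_rot":[0,0,0],"fingers":-1},{"dp":[0,0.002,0],"delta_rot":[0,0,0],"fingers":-1},{"dp":[0,0.002,0],"delta_rot":[0,0,0],"fingers":-1}]'; python3 st.py
```

```text
t: 4.85
tcp_pos: [0.5239, -0.0509, 0.2434]
tool_rot: [0.118, 0.993, 0.001, 0.0]
force: [-2.5, 2.7, 4.4]
finger_gap: 0.218
gripper_force: 19.8
t 4.85 gap 0.218 grip 19.8 F case [-3.1  2.   4.4] tcp [ 0.5239 -0.0509  0.2434]
toolz(case) [-0.     0.001 -1.   ] tooly(case) [-0.004  1.     0.001]
grasp in case mm [-150.8   13.6  189.4]
rel rod: rad 66.0 mm ang 0.628 b 43.6 mm
t: 5.18
tcp_pos: [0.5245, -0.0489, 0.2433]
tool_rot: [0.118, 0.993, -0.0, -0.0]
force: [-3.9, -1.0, 4.8]
finger_gap: 0.213
gripper_force: 19.8
t 5.18 gap 0.213 grip 19.8 F case [-3.6 -1.9  4.8] tcp [ 0.5245 -0.0489  0.2433]
toolz(case) [-0. -0. -1.] tooly(case) [-0.002  1.    -0.   ]
grasp in case mm [-150.8   15.6  189.3]
rel rod: rad 65.9 mm ang 0.628 b 45.6 mm
```

```bash
python3 -m crank '[{"dp":[0,0.002,0],"delta_rot":[0,0,0],"fingers":-1},{"dp":[0,0.002,0],"delta_rot":[0,0,0],"fingers":-1},{"dp":[0,0.002,0],"delta_rot":[0,0,0],"fingers":-1},{"dp":[0,0.002,0],"delta_rot":[0,0,0],"fingers":-1},{"dp":[0,0,0],"delta_rot":[0,0,0],"fingers":-1}]'; python3 st.py
```

```text
t: 5.6
tcp_pos: [0.5255, -0.0446, 0.2433]
tool_rot: [0.118, 0.993, 0.0, -0.0]
force: [-4.2, -1.6, 3.3]
finger_gap: 0.213
gripper_force: 19.8
t 5.60 gap 0.213 grip 19.8 F case [-3.7 -2.5  3.3] tcp [ 0.5255 -0.0446  0.2433]
toolz(case) [-0.  0. -1.] tooly(case) [-0.003  1.     0.   ]
grasp in case mm [-150.8   20.   189.3]
rel rod: rad 65.9 mm ang 0.629 b 50.0 mm
```

```bash
python3 -m crank '[{"dp":[0,0.002,0],"delta_rot":[0,0,0],"fingers":-1},{"dp":[0,0.002,0],"delta_rot":[0,0,0],"fingers":-1},{"dp":[0,0.002,0],"delta_rot":[0,0,0],"fingers":-1}]'; python3 st.py
```

```text
t: 5.85
tcp_pos: [0.526, -0.0428, 0.2434]
tool_rot: [0.118, 0.993, -0.001, -0.0]
force: [-5.9, -7.2, 4.9]
finger_gap: 0.211
gripper_force: 20.0
t 5.85 gap 0.211 grip 20.0 F case [-4.1 -8.4  4.9] tcp [ 0.526  -0.0428  0.2434]
toolz(case) [-0.    -0.003 -1.   ] tooly(case) [-0.004  1.    -0.003]
grasp in case mm [-150.7   21.8  189.4]
rel rod: rad 65.9 mm ang 0.628 b 51.8 mm
```

```bash
python3 -m crank '[{"dp":[0,0.001,0],"delta_rot":[0,0,0],"fingers":-1},{"dp":[0,0,0],"delta_rot":[0,0,0],"fingers":-1}]'; python3 st.py
python3 - <<'E'
from station import manip
import cv2
a,_=manip.snapshot("scene");b,_=manip.snapshot("side")
cv2.imwrite("pics/stop.png",cv2.resize(cv2.hconcat([a[150:290,170:330,::-1], b[150:290,340:500,::-1]]),None,fx=2.5,fy=2.5,interpolation=cv2.INTER_CUBIC))
E
```

```text
t: 6.02
tcp_pos: [0.526, -0.0427, 0.2433]
tool_rot: [0.117, 0.993, -0.002, -0.0]
force: [-6.1, -6.5, 3.8]
finger_gap: 0.211
gripper_force: 19.9
t 6.02 gap 0.211 grip 19.9 F case [-4.3 -7.8  3.8] tcp [ 0.526  -0.0427  0.2433]
toolz(case) [-0.001 -0.004 -1.   ] tooly(case) [-0.004  1.    -0.004]
grasp in case mm [-150.7   21.8  189.3]
rel rod: rad 65.9 mm ang 0.628 b 51.8 mm
```

View pics/stop.png

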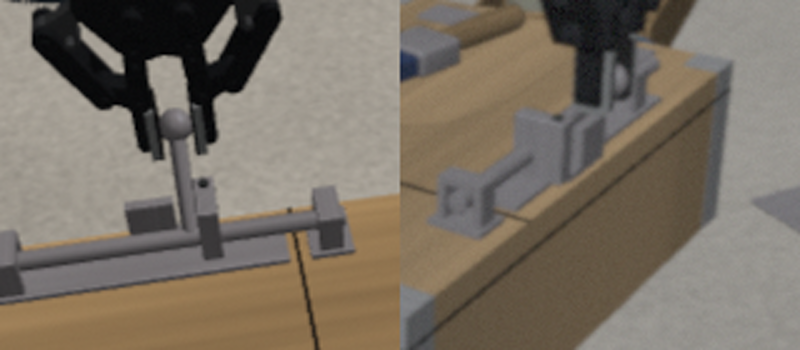

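The stem at (187,210) sits against the stop bracket at (207,215) and past the land at (150,215). It stayed at b≈51.8 mm under about 8 N, so this is the stop. I'll back off to the middle of the notch's 3 mm play.

```bash
python3 -m crank '[{"dp":[0,-0.0025,0],"delta_rot":[0,0,0],"fingers":-1},{"dp":[0,-0.0025,0],"delta_rot":[0,0,0],"fingers":-1},{"dp":[0,0,0],"delta_rot":[0,0,0],"fingers":-1}]'; python3 st.py
```

```text
t: 6.37
tcp_pos: [0.5258, -0.0434, 0.2433]
tool_rot: [0.119, 0.993, 0.001, -0.0]
force: [-3.4, 0.9, 3.5]
finger_gap: 0.213
gripper_force: 19.8
t 6.37 gap 0.213 grip 19.8 F case [-3.5  0.1  3.5] tcp [ 0.5258 -0.0434  0.2433]
toolz(case) [-0.     0.001 -1.   ] tooly(case) [-0.002  1.     0.001]
grasp in case mm [-150.8   21.3  189.3]
rel rod: rad 65.9 mm ang 0.629 b 51.3 mm
```

```bash
python3 -m crank '[{"dp":[0,-0.002,0],"delta_rot":[0,0,0],"fingers":-1},{"dp":[0,0,0],"delta_rot":[0,0,0],"fingers":-1},{"dp":[0,0,0],"delta_rot":[0,0,0],"fingers":-1}]'; python3 st.py
```

```text
t: 6.62
tcp_pos: [0.5256, -0.0442, 0.2434]
tool_rot: [0.118, 0.993, 0.0, -0.0]
force: [-2.3, 2.5, 3.7]
finger_gap: 0.214
gripper_force: 19.8
t 6.62 gap 0.214 grip 19.8 F case [-2.8  1.9  3.7] tcp [ 0.5256 -0.0442  0.2434]
toolz(case) [-0.     0.001 -1.   ] tooly(case) [-0.002  1.     0.001]
grasp in case mm [-150.8   20.5  189.4]
rel rod: rad 66.0 mm ang 0.628 b 50.5 mm
```

```bash
python3 -m crank '[{"dp":[0.0052,0,0.0042],"delta_rot":[0,0,0],"fingers":-1},{"dp":[0.0052,0,0.0042],"delta_rot":[0,0,0],"fingers":-1},{"dp":[0.0063,0,0.0065],"delta_rot":[0,0,0],"fingers":-1},{"dp":[0.0063,0,0.0065],"delta_rot":[0,0,0],"fingers":-1}]'; python3 st.py
```

```text
t: 6.95
tcp_pos: [0.5154, -0.0423, 0.2329]
tool_rot: [0.118, 0.993, -0.0, 0.002]
force: [0.4, 2.1, 1.9]
finger_gap: 0.21
gripper_force: 19.8
t 6.95 gap 0.210 grip 19.8 F case [-0.1  2.1  1.9] tcp [ 0.5154 -0.0423  0.2329]
toolz(case) [ 0.004  0.    -1.   ] tooly(case) [-0.002  1.     0.   ]
grasp in case mm [-160.9   19.9  178.9]
rel rod: rad 65.0 mm ang 0.851 b 49.9 mm
```

```bash
python3 -m crank '[{"dp":[0.0028,0,0.0037],"delta_rot":[0,0,0],"fingers":-1},{"dp":[0.0028,0,0.0037],"delta_rot":[0,0,0],"fingers":-1},{"dp":[0.0027,0,0.0037],"delta_rot":[0,0,0],"fingers":-1}]'; python3 st.py
```

```text
t: 7.2
tcp_pos: [0.5114, -0.0414, 0.2271]
tool_rot: [0.118, 0.993, -0.0, 0.001]
force: [1.6, 1.8, 1.7]
finger_gap: 0.21
gripper_force: 19.9
t 7.20 gap 0.210 grip 19.9 F case [1.2 2.2 1.7] tcp [ 0.5114 -0.0414  0.2271]
toolz(case) [ 0.003 -0.    -1.   ] tooly(case) [-0.002  1.    -0.   ]
grasp in case mm [-165.1   19.7  173.1]
rel rod: rad 64.8 mm ang 0.960 b 49.7 mm
```

```bash
python3 -m crank '[{"dp":[0,0.002,0],"delta_rot":[0,0,0],"fingers":-1},{"dp":[0.0031,0.0005,0.0052],"delta_rot":[0,0,0],"fingers":-1},{"dp":[0.0031,0.0005,0.0052],"delta_rot":[0,0,0],"fingers":-1},{"dp":[0.0031,0,0.0052],"delta_rot":[0,0,0],"fingers":-1}]'; python3 st.py
```

```text
t: 7.53
tcp_pos: [0.5069, -0.0392, 0.2193]
tool_rot: [0.118, 0.993, -0.001, 0.001]
force: [2.7, -2.1, 0.5]
finger_gap: 0.216
gripper_force: 20.0
t 7.53 gap 0.216 grip 20.0 F case [ 3.1 -1.4  0.5] tcp [ 0.5069 -0.0392  0.2193]
toolz(case) [ 0.002 -0.001 -1.   ] tooly(case) [-0.003  1.    -0.001]
grasp in case mm [-170.    20.8  165.3]
rel rod: rad 65.0 mm ang 1.102 b 50.8 mm
```

Angle is 1.10 with almost no vertical force, so the stem is entering the notch.

```bash
python3 -m crank '[{"dp":[0.002,0,0.0045],"delta_rot":[0,0,0],"fingers":-1},{"dp":[0.002,0,0.0045],"delta_rot":[0,0,0],"fingers":-1},{"dp":[0.0018,0,0.0045],"delta_rot":[0,0,0],"fingers":-1},{"dp":[0.0018,0,0.0045],"delta_rot":[0,0,0],"fingers":-1}]'; python3 st.py
```

```text
t: 7.87
tcp_pos: [0.5029, -0.0379, 0.2103]
tool_rot: [0.118, 0.993, -0.0, 0.001]
force: [2.1, -1.8, 0.4]
finger_gap: 0.213
gripper_force: 20.1
t 7.87 gap 0.213 grip 20.1 F case [ 2.5 -1.2  0.4] tcp [ 0.5029 -0.0379  0.2103]
toolz(case) [ 0.001 -0.    -1.   ] tooly(case) [-0.003  1.    -0.   ]
grasp in case mm [-174.2   21.2  156.3]
rel rod: rad 65.4 mm ang 1.256 b 51.2 mm
```

```bash
python3 -m crank '[{"dp":[0.0012,0,0.0047],"delta_rot":[0,0,0],"fingers":-1},{"dp":[0.0012,0,0.0047],"delta_rot":[0,0,0],"fingers":-1},{"dp":[0.0012,0,0.0047],"delta_rot":[0,0,0],"fingers":-1},{"dp":[0.0011,0,0.0047],"delta_rot":[0,0,0],"fingers":-1}]'; python3 st.py
```

```text
t: 8.2
tcp_pos: [0.5001, -0.037, 0.2007]
tool_rot: [0.118, 0.993, 0.0, -0.0]
force: [1.6, -2.5, 1.6]
finger_gap: 0.214
gripper_force: 20.3
t 8.20 gap 0.214 grip 20.3 F case [ 2.1 -2.   1.6] tcp [ 0.5001 -0.037   0.2007]
toolz(case) [-0.  0. -1.] tooly(case) [-0.003  1.     0.   ]
grasp in case mm [-177.2   21.3  146.7]
rel rod: rad 66.1 mm ang 1.408 b 51.3 mm
```

```bash
python3 -m crank '[{"dp":[0.0005,-0.0005,0.004],"delta_rot":[0,0,0],"fingers":-1},{"dp":[0.0005,0,0.004],"delta_rot":[0,0,0],"fingers":-1},{"dp":[0.0003,0,0.004],"delta_rot":[0,0,0],"fingers":-1},{"dp":[0.0002,0,0.004],"delta_rot":[0,0,0],"fingers":-1}]'; python3 st.py
```

```text
t: 8.53
tcp_pos: [0.4989, -0.0368, 0.1927]
tool_rot: [0.118, 0.993, 0.0, -0.001]
force: [0.4, 0.4, 2.5]
finger_gap: 0.217
gripper_force: 20.4
t 8.53 gap 0.217 grip 20.4 F case [0.3 0.5 2.5] tcp [ 0.4989 -0.0368  0.1927]
toolz(case) [-0.001  0.    -1.   ] tooly(case) [-0.003  1.     0.   ]
grasp in case mm [-178.5   21.3  138.7]
rel rod: rad 66.6 mm ang 1.531 b 51.3 mm
```

```bash
python3 -m crank '[{"dp":[0,0,0.002],"delta_rot":[0,0,0],"fingers":-1},{"dp":[0,0,0.002],"delta_rot":[0,0,0],"fingers":-1},{"dp":[0,0,0],"delta_rot":[0,0,0],"fingers":-1}]'; python3 st.py
```

```text
t: 8.78
tcp_pos: [0.4988, -0.0368, 0.1909]
tool_rot: [0.118, 0.993, 0.0, -0.001]
force: [0.7, -0.5, 3.8]
finger_gap: 0.219
gripper_force: 20.7
t 8.78 gap 0.219 grip 20.7 F case [ 0.8 -0.4  3.8] tcp [ 0.4988 -0.0368  0.1909]
toolz(case) [-0.002  0.    -1.   ] tooly(case) [-0.003  1.     0.   ]
grasp in case mm [-178.6   21.3  136.9]
rel rod: rad 66.6 mm ang 1.558 b 51.3 mm
```

```bash
python3 -m crank '[{"dp":[0,0,0.002],"delta_rot":[0,0,0],"fingers":-1},{"dp":[0,0,0.002],"delta_rot":[0,0,0],"fingers":-1},{"dp":[0,0,0],"delta_rot":[0,0,0],"fingers":-1}]'; python3 st.py
python3 - <<'E'
from station import manip
import cv2
a,_=manip.snapshot("scene");b,_=manip.snapshot("side")
cv2.imwrite("pics/down.png",cv2.resize(cv2.hconcat([a[150:290,170:330,::-1], b[130:270,380:540,::-1]]),None,fx=2.5,fy=2.5,interpolation=cv2.INTER_CUBIC))
E
```

```text
t: 9.03
tcp_pos: [0.4989, -0.0368, 0.1896]
tool_rot: [0.118, 0.993, 0.0, -0.001]
force: [-1.5, -0.1, 9.8]
finger_gap: 0.214
gripper_force: 21.2
t 9.03 gap 0.214 grip 21.2 F case [-1.4 -0.5  9.8] tcp [ 0.4989 -0.0368  0.1896]
toolz(case) [-0.001  0.    -1.   ] tooly(case) [-0.003  1.     0.   ]
grasp in case mm [-178.5   21.3  135.6]
rel rod: rad 66.5 mm ang 1.576 b 51.3 mm
```

View pics/down.png

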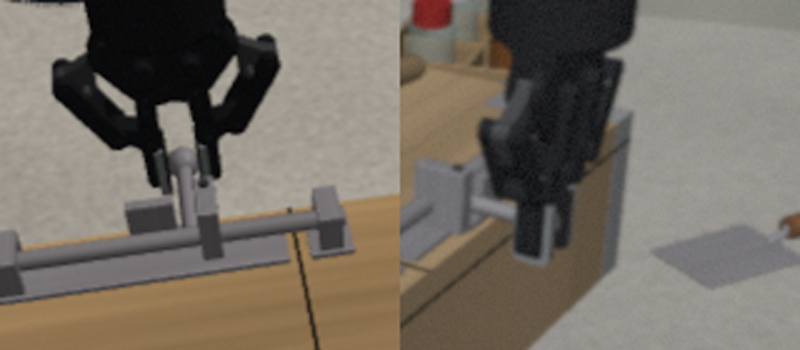

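The stem lies level in the notch between the land (150,215) and the stop (207,215), and the end of travel was felt at 1.57 rad. I'll relieve the push, open and retreat upward.

```bash
python3 -m crank '[{"dp":[0,0,-0.003],"delta_rot":[0,0,0],"fingers":-1},{"dp":[0,0,0],"delta_rot":[0,0,0],"fingers":0.1},{"dp":[0,0,0],"delta_rot":[0,0,0],"fingers":0.1},{"dp":[0,0,0],"delta_rot":[0,0,0],"fingers":0.1},{"dp":[0,0,0],"delta_rot":[0,0,0],"fingers":0.1},{"dp":[0,0,0],"delta_rot":[0,0,0],"fingers":0.1}]'; python3 st.py
python3 -m crank '[{"dp":[0,0,-0.02],"delta_rot":[0,0,0],"fingers":0.1},{"dp":[0,0,-0.04],"delta_rot":[0,0,0],"fingers":0.1},{"dp":[0,0,-0.05],"delta_rot":[0,0,0],"fingers":0.1},{"dp":[0,0,-0.05],"delta_rot":[0,0,0],"fingers":0.1},{"dp":[0,0,-0.05],"delta_rot":[0,0,0],"fingers":0.1},{"dp":[0,0,0],"delta_rot":[0,0,0],"fingers":0.1},{"dp":[0,0,0],"delta_rot":[0,0,0],"fingers":0.1},{"dp":[0,0,0],"delta_rot":[0,0,0],"fingers":0.1}]'
python3 - <<'E'
exec(open('st.py').read())
import cv2
a,_=manip.snapshot("scene");b,_=manip.snapshot("side")
cv2.imwrite("pics/end.png",cv2.resize(cv2.hconcat([a[150:290,170:330,::-1], b[130:270,340:500,::-1]]),None,fx=2.5,fy=2.5,interpolation=cv2.INTER_CUBIC))
E
```

```text
t: 9.63
tcp_pos: [0.4991, -0.0371, 0.1901]
tool_rot: [0.118, 0.993, 0.0, -0.001]
force: [-0.3, 0.1, 0.0]
finger_gap: 0.548
gripper_force: 0.0
t 9.63 gap 0.548 grip 0.0 F case [-0.4  0.   0. ] tcp [ 0.4991 -0.0371  0.1901]
toolz(case) [-0.001  0.    -1.   ] tooly(case) [-0.003  1.     0.   ]
grasp in case mm [-178.3   21.1  136.1]
rel rod: rad 66.3 mm ang 1.569 b 51.1 mm
t: 10.3
tcp_pos: [0.4989, -0.037, 0.2954]
tool_rot: [0.118, 0.993, 0.0, -0.0]
force: [0.4, 0.3, -0.5]
finger_gap: 0.553
gripper_force: 0.0
t 10.30 gap 0.553 grip 0.0 F case [ 0.3  0.4 -0.5] tcp [ 0.4989 -0.037   0.2954]
toolz(case) [-0.001  0.    -1.   ] tooly(case) [-0.003  1.     0.   ]
grasp in case mm [-178.4   21.1  241.4]
rel rod: rad 124.6 mm ang 0.562 b 51.1 mm
```

View pics/end.png

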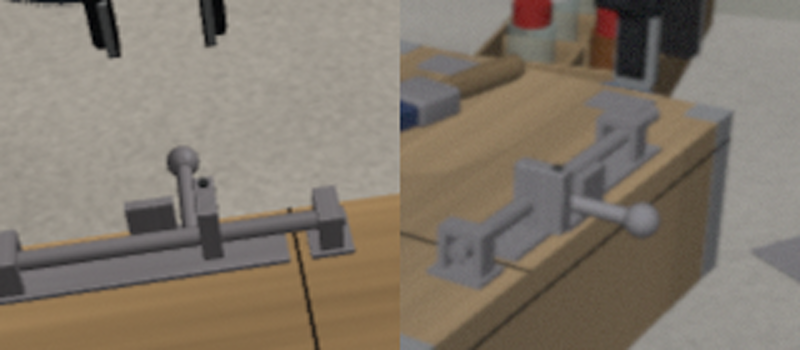

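The knob lies down in the notch at scene-crop (183,160), the rod tip is in the keeper, and the gripper is clear. I'm handing in.

```bash
python3 -c "
from station import manip
print(manip.sign_off())"
```

```text
the job is handed in; nothing more can be done
None
```

The case is locked and handed in: I felt the stop at about 52 mm, turned the handle down into the notch to about 1.57 rad, released it and moved the gripper clear. The hand-in printed no verdict.

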